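Stack a bearing in the jig and hold its spray guard half open

ROBOT

A 7-joint arm with a two-finger parallel gripper is mounted at the origin on the work surface. World frame = base frame: x ahead of the robot, y to its left, z up, the work surface at z = 0. Lengths are in m, angles in rad, forces in N, time in s.
With the tool pointing down it reaches from about 0.4 to 0.85 m from the base axis. Payload 10.4 kg.
Tool frame: the origin (TCP) lies midway between the tips of the shut fingers; the grasp point (between the pads) lies 19 mm behind it; z points along the fingers, y is the direction in which the jaws open and shut (so a half turn about z gives the same grasp; the last joint's range is limited). The gripper opens to 87 mm and grips with 3 to 60 N. Pads are 19 mm wide; open, the fingers measure 117 mm over their backs; the gripper's body (75 mm by 190 mm) begins 51 mm behind the grasp point.
Start: joints at [-1.145, 0.332, -0.065, 1.46, 0.022, 1.35, -0.088], TCP at [0.271, 0.563, 0.223] pointing down, gripper open.
Joint ranges: [-2.6, 2.6], [-0.5, 2.12], [-1.47, 1.34], [0.16, 2.42], [-1.27, 4.41], [0.06, 2.06], [-2.6, 2.6]. Speed limits (rad/s): [2.22, 2.22, 2.79, 2.79, 3.14, 3.14, 3.14].

INTERFACE

Orientations are given as a unit quaternion [x, y, z, w].
In Python, from station import manip, vision, status gives the robot as it stands. The module is installed in compiled form; this text tells all that it offers. Calls block until the motion is done:
- manip.movep(position, orientation): joint-space move of the TCP to a pose.
- manip.move_l(position, attitude=None, feed=0.15): straight line of the TCP; attitude=None keeps the orientation; feed is the mean speed in m/s.
- manip.movej(angles): joint-space move.
- manip.gripper_to(opening, force=None): opening from 0.0 (shut) to 1.0 (fully open); force is the grip in N (None keeps the last); returns when the fingers have stopped.
- manip.sleep(seconds).
- manip.ik(position, orientation): joint angles nearest the present ones, or None.
- vision.read_camera(name): name is "scene" or "top" or "wrist"; returns the picture (480x640x3 uint8, red, green, blue); there is no depth.
- vision.calibration(name): a dict with "fx", "fy", "cx", "cy" (pixels), "dist_coeffs" ([k1, k2, p1, p2, k3] as OpenCV has them; the pictures are not rectified), "pose" (4x4, takes a point from camera to world coordinates); the wrist camera has in their place "mount" (4x4, takes a point from camera to tool coordinates, whose origin is the TCP and whose axes are the flange's). Camera axes: x right, y up, looking along -z (the intrinsics and any distortion apply to the point x, -y, -z); pixel columns grow to the right and rows downward; lengths in m; the calibration is good to about 2 mm. A picture is of the moment at which its call begins: read the wrist's pose just before it. calibration takes no time and is no camera call.
A pose or a line that the arm cannot do raises manip.IKError and nothing moves.
- manip.sign_off(): hands the job in, once; it reports no verdict.
Readings, each from a call of its own:
- status.read_clock(): time.
- status.read_qpos(): joint angles.
- status.read_joint_vel(): joint speeds.
- status.read_effort(): joint torques, N m.
- status.read_tool_pos(): TCP position.
- status.read_tcp_rot(): TCP orientation.
- status.read_contact_force(): force on the tool from outside, world axes, zero at the start.
- status.read_wrist_torque(): the same for the moment, N m.
- status.read_finger_gap(): opening from 0.0 (shut) to 1.0 (fully open).
Only numpy, scipy, OpenCV 4.12 (cv2) and the standard library are available. Lean on these libraries where they do the work, as an engineer would, in place of code of your own. Each camera call takes 0.05 s, during which the arm holds its last target.

TASK

Stack the bearing squarely in the pocket between the jig's four corner guides, lowering each part gently: the body at the bottom, then the spacer ring, then the top disc with its boss upward. Then take the jig's hinged guard, which is leaning back, bring it forward over the stack and hold it steady half open, 45 degrees up from its level shut position, so that the stack can be sprayed from the near side; never let it drop shut, and leave everything else on the table alone. Finish while still holding the guard there: do not let go of it, as it would fall shut.

Things in the scene. Friction and masses are not known exactly. Their poses are not given: they have to be found in the camera images.
- bearing_body: the lowest bearing part, a plain solid aluminium cylinder with one dark band round it, 58 mm across, 30 mm tall, 0.2 kg; loose on the table at the start. Origin: centre of its underside, z up
- spacer: the spacer: a grey ring lying flat, 58 mm outer and 36 mm inner diameter, 12 mm tall. Origin: centre of its underside, z up
- top_disc: the top disc: a steel disc 58 mm across, 10 mm thick, with a small round boss (18 mm across, 6 mm tall) in the middle of its top face, 0.2 kg. Origin: centre of its underside (flat face), z up through the boss. Body, spacer and disc swap places from start to start
- jig: the jig, fixed to the table: a dark plate 12 mm thick, 230 by 150 mm. Origin: on the table under the pocket centre; x points from the pocket towards the hinge (far side), y along the hinge, z up. The plate reaches from x = -90 to 140 mm, y = -75 to 75 mm. Two hinge uprights stand at x = 95 mm, y = -66 and 66 mm, 95 mm above the table
- pocket (a point): centre of the pocket floor (the plate's top, 12 mm above the table); axes as the jig's. Four guides on the diagonals, 10 mm wide, inner faces 31 mm from the centre, reach 66 mm above the floor, tops flared: 58 mm parts have 2 mm play all round. Fingers fit down the 36 mm gaps on the x and y sides. Undersides stacked: body 0, spacer 30, disc 42 mm above the floor
- guard (a joint): guard angle in rad: 0 level (shut, over the pocket), pi/2 upright, 1.85 leaning back on its stop, where it rests at the start (it may still tip back a few degrees in the first second). Nearly frictionless, no spring: below pi/2 it falls shut, above it falls back. About 0.3 kg; some 1 N at the bar holds it at 45 degrees
- guard_bar (a point): middle of the steel grip bar at the guard's free edge: 10 mm round, parallel to the hinge, 99 mm clear between the side arms, 175 mm from the hinge axis, with a 33 mm open gap from bar to panel frame. Gripped by fingers pointing down, it turns between them. At 45 degrees it is 124 mm above and 124 mm nearer than the hinge. Guard: clear panel, aluminium frame, 113 mm wide
- guard_hinge (a point): middle of the guard's hinge axis: 95 mm along pocket x from the pocket centre, 73 mm above the pocket floor (85 mm above the table)
- screwdriver: a screwdriver, 190 mm long, lying flat; leave alone
- jar: a small closed jar, 52 mm across, 60 mm tall; leave alone. Origin: centre of its underside
- collar: a small metal collar lying flat, 24 mm across, 14 mm tall, with a 12 mm hole; leave alone. Origin: centre of its underside
- mug: a mug with a handle, 80 mm across, 90 mm tall; leave alone. Origin: centre of its underside
- tape: a roll of tape lying flat, 90 mm across, 22 mm tall; leave alone. Origin: centre of its underside
Things that resemble listed ones, but are neither listed nor needed, are in the scene too. Of the things shaped like the bearing_body, the aluminium one is meant.

How it is judged:
On the way, in this order (a step that is already met when the one before it is completed fails the run):
1. the body stands in the pocket, let go (horizontal distance between bearing_body and pocket below 0.005 m and z of bearing_body in the frame of pocket between -0.003 and 0.003 m and (angle between bearing_body's own z axis and vertical below 0.06 rad or angle between bearing_body's own z axis and vertical above 3.08 rad) and contact force between each of the arm, the fingers and bearing_body below 0.05 N), for 0.2 s.
2. the spacer lies on the body in the pocket, let go (horizontal distance between each of bearing_body, spacer and pocket below 0.005 m and z of bearing_body in the frame of pocket between -0.003 and 0.003 m and (angle between bearing_body's own z axis and vertical below 0.06 rad or angle between bearing_body's own z axis and vertical above 3.08 rad) and z of spacer in the frame of pocket between 0.027 and 0.033 m and (angle between spacer's own z axis and vertical below 0.06 rad or angle between spacer's own z axis and vertical above 3.08 rad) and contact force between each of the arm, the fingers and spacer below 0.05 N), for 0.2 s.
3. the top disc lies on the spacer in the pocket, boss up, let go (horizontal distance between each of bearing_body, spacer, top_disc and pocket below 0.005 m and z of bearing_body in the frame of pocket between -0.003 and 0.003 m and (angle between bearing_body's own z axis and vertical below 0.06 rad or angle between bearing_body's own z axis and vertical above 3.08 rad) and z of spacer in the frame of pocket between 0.027 and 0.033 m and (angle between spacer's own z axis and vertical below 0.06 rad or angle between spacer's own z axis and vertical above 3.08 rad) and z of top_disc in the frame of pocket between 0.039 and 0.045 m and angle between top_disc's own z axis and vertical below 0.06 rad and contact force between each of the arm, the fingers and top_disc below 0.05 N), for 0.2 s.
At the end, for the whole second after the job is handed in: The three parts lie stacked in the pocket, untouched, each within 5 mm of its centre, 3 mm of its height and 0.06 rad of level, boss up; the robot alone carries the guard (over 0.3 N), at rest within 6 degrees of 45 degrees open (all of step 3 and contact force between each of the arm, the fingers, guard and bearing_body below 0.05 N and contact force between each of the arm, the fingers, guard and spacer below 0.05 N and value of joint guard between 0.675 and 0.895 rad and contact force between any of the fingers, the arm and guard above 0.3 N and velocity of joint guard between -0.1 and 0.1 rad/s and contact force between guard and top_disc below 0.05 N and contact force between guard and screwdriver below 0.05 N and contact force between guard and jar below 0.05 N and contact force between guard and collar below 0.05 N and contact force between guard and mug below 0.05 N and contact force between guard and tape below 0.05 N); the arm keeps its last pose, push and grip.
It fails at once if the guard drops (nearly) shut (value of joint guard below 0.35 rad).
It fails at once if a part is dropped into the pocket from more than about 20 mm ((horizontal distance between bearing_body and pocket below 0.02 m and linear speed of bearing_body above 0.65 m/s and contact force between each of the arm, the fingers and bearing_body below 0.05 N) or (horizontal distance between spacer and pocket below 0.02 m and linear speed of spacer above 0.65 m/s and contact force between each of the arm, the fingers and spacer below 0.05 N) or (horizontal distance between top_disc and pocket below 0.02 m and linear speed of top_disc above 0.65 m/s and contact force between each of the arm, the fingers and top_disc below 0.05 N)).
It fails at once if another thing on the table is moved by more than 20 mm (distance of any of screwdriver, jar, collar, mug, tape from where it was at the start of the episode above 0.02 m).
It also fails if it takes over 72 s, if anything falls off the work surface, if the arm or the gripper's body presses on something with over 40 N, if the wrist force passes 120 N, or if a joint passes its speed limit or range.

## Working session

There is one attempt and no reset: what is moved stays moved. The work goes in short steps, each a Python script; the robot and the scene stay as the last script left them, time stands still between calls to the robot, and variables do not carry over. Pictures are saved under pics/ and viewed, and the job is handed in when it is done.

```bash
mkdir -p pics; ls; python3 - <<'E'
from station import manip, vision, status
import cv2,numpy as np
np.set_printoptions(precision=4,suppress=True)
for n in ["scene","top","wrist"]:
    im=vision.read_camera(n); cv2.imwrite(f"pics/{n}0.png",im[:,:,::-1]); print(n,vision.calibration(n))
print(status.read_clock(),status.read_tool_pos(),status.read_tcp_rot(),status.read_finger_gap())
E
```

```text
pics
scene {'fx': 565.3027647195837, 'fy': 565.3027647195837, 'cx': 317.11967166100953, 'cy': 229.87586810276773, 'dist_coeffs': array([-0.0848,  0.    ,  0.    ,  0.    ,  0.    ]), 'pose': array([[-0.256 , -0.8294,  0.4966,  1.2672],
       [ 0.9667, -0.2207,  0.1297,  0.188 ],
       [ 0.002 ,  0.5132,  0.8582,  1.2739],
       [ 0.    ,  0.    ,  0.    ,  1.    ]])}
top {'fx': 602.4987587740774, 'fy': 602.4987587740774, 'cx': 321.7763865271977, 'cy': 237.32726341362672, 'dist_coeffs': array([0.0583, 0.    , 0.    , 0.    , 0.    ]), 'pose': array([[ 0.0026,  0.9958, -0.0917,  0.446 ],
       [-0.9999,  0.0013, -0.0139, -0.0223],
       [-0.0137,  0.0917,  0.9957,  1.3353],
       [ 0.    ,  0.    ,  0.    ,  1.    ]])}
wrist {'fx': 429.77843069029825, 'fy': 429.77843069029825, 'cx': 321.6869840245895, 'cy': 237.3895558423306, 'dist_coeffs': array([-0.0943,  0.    ,  0.    ,  0.    ,  0.    ]), 'mount': array([[ 0.001 ,  0.9611,  0.2762,  0.0766],
       [ 1.    , -0.001 , -0.0004, -0.0009],
       [-0.0001,  0.2762, -0.9611, -0.1623],
       [ 0.    ,  0.    ,  0.    ,  1.    ]])}
0.15 [0.2711 0.5628 0.2219] [ 0.2225  0.9749 -0.0005 -0.0001] 0.9995292966839011
```

View pics/scene0.png

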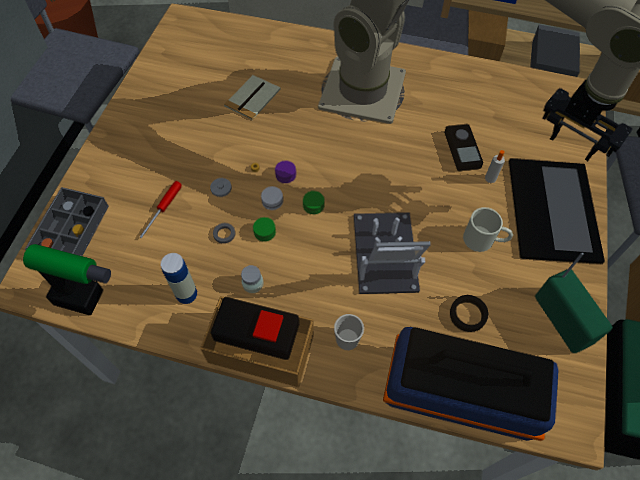

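View pics/top0.png

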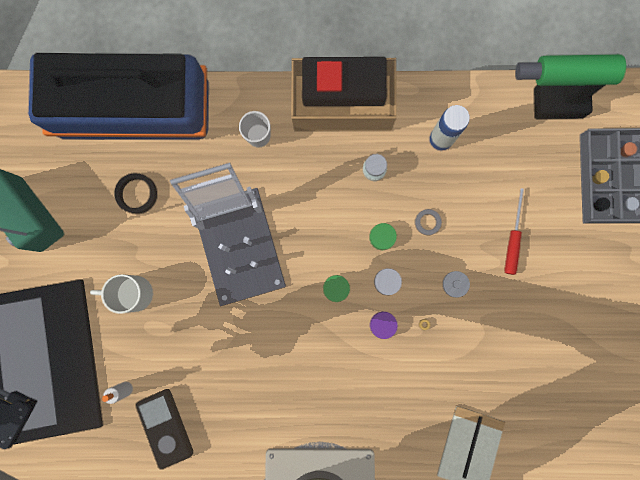

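View pics/wrist0.png

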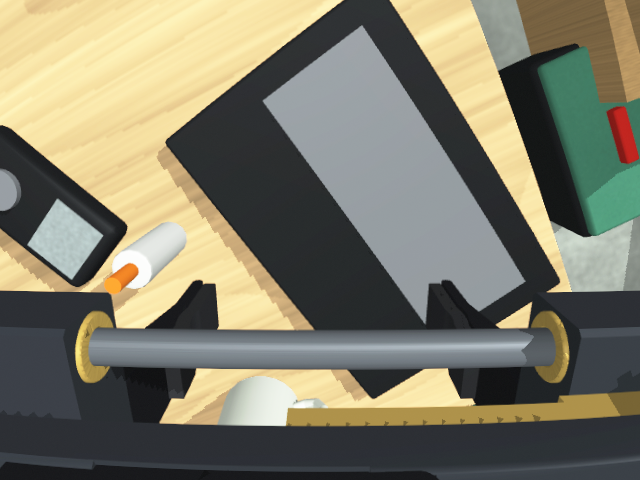

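```bash
cat > h.py <<'E'
import cv2,numpy as np
from station import manip, vision, status
from scipy.spatial.transform import Rotation as R
np.set_printoptions(precision=4,suppress=True)
def campose(name):
    c=vision.calibration(name)
    if name=="wrist":
        T=np.eye(4);T[:3,:3]=R.from_quat(status.read_tcp_rot()).as_matrix();T[:3,3]=status.read_tool_pos()
        return c,T@c["mount"]
    return c,c["pose"]
def K(c): return np.array([[c["fx"],0,c["cx"]],[0,c["fy"],c["cy"]],[0,0,1.]])
def rays(px,c,P):
    p=cv2.undistortPoints(np.array(px,float).reshape(-1,1,2),K(c),np.array(c["dist_coeffs"])).reshape(-1,2)
    d=np.c_[p[:,0],-p[:,1],-np.ones(len(p))]@P[:3,:3].T
    return P[:3,3],d
def toplane(px,z,c,P):
    o,d=rays(px,c,P); return o+d*((z-o[2])/d[:,2])[:,None]
def proj(X,c,P):
    X=np.atleast_2d(X).astype(float); Xc=(X-P[:3,3])@P[:3,:3]
    Xc=Xc*np.array([1,-1,-1]); return cv2.projectPoints(Xc,np.zeros(3),np.zeros(3),K(c),np.array(c["dist_coeffs"]))[0].reshape(-1,2)
def down(yaw):  # tool z down, tool y (jaw) axis at angle yaw from world x
    y=np.array([np.cos(yaw),np.sin(yaw),0]);z=np.array([0,0,-1.]);x=np.cross(y,z)
    return R.from_matrix(np.c_[x,y,z]).as_quat()
E
python3 - <<'E'
import cv2
im=cv2.imread("pics/top0.png")
a=cv2.resize(im[200:350,310:490],None,fx=3.3,fy=3.3,interpolation=cv2.INTER_CUBIC)
b=cv2.resize(im[150:315,160:300],None,fx=3.6,fy=3.6,interpolation=cv2.INTER_CUBIC)
cv2.imwrite("pics/ca.png",a);cv2.imwrite("pics/cb.png",b)
E
```

```text
(no output)
```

View pics/ca.png

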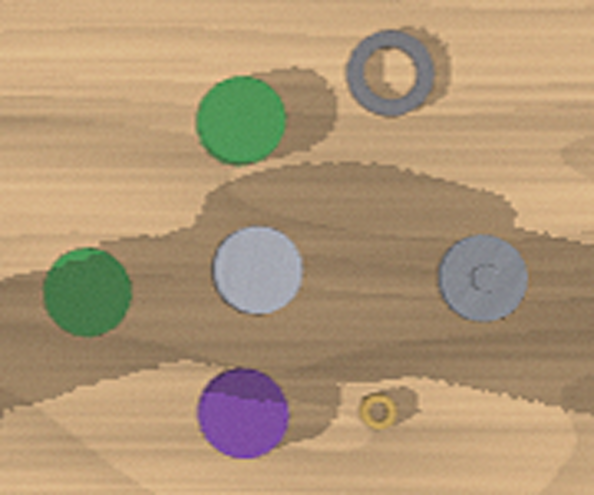

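View pics/cb.png

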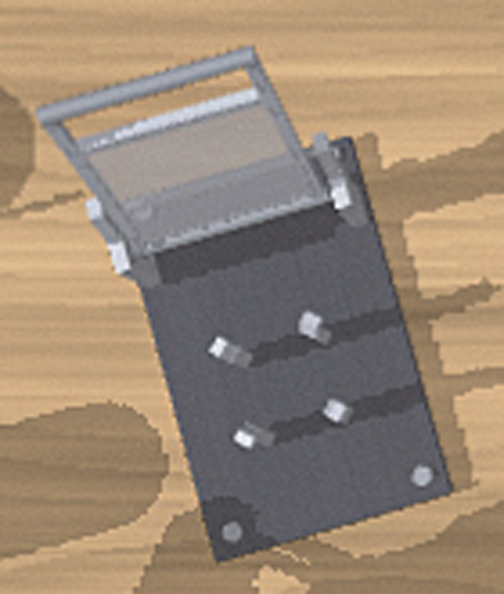

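```bash
cat > m1.py <<'E'
from h import *
c,P=campose("top"); im=cv2.imread("pics/top0.png")
hsv=cv2.cvtColor(im,cv2.COLOR_BGR2HSV)
m=(hsv[...,1]<60).astype(np.uint8)*255   # grey things vs wood
out={}
for n,(u,v),h in [("body",(388,281),.03),("spacer",(428,222),.012),("disc",(456,284),.01),("jar",(375,167),.06)]:
    s=np.zeros_like(m); s[v-22:v+23,u-22:u+23]=m[v-22:v+23,u-22:u+23]
    cs,_=cv2.findContours(s,cv2.RETR_EXTERNAL,cv2.CHAIN_APPROX_NONE); k=max(cs,key=cv2.contourArea)
    (a,b),r=cv2.minEnclosingCircle(k); M=cv2.moments(cv2.convexHull(k)); q=(M["m10"]/M["m00"],M["m01"]/M["m00"])
    print(n,(a,b),r,q,toplane([q],h,c,P)[0])
# plate: dark
g=cv2.cvtColor(im,cv2.COLOR_BGR2GRAY)
d=((g<100)&(hsv[...,1]<70)).astype(np.uint8)*255
s=np.zeros_like(d); s[185:312,185:295]=d[185:312,185:295]
s=cv2.morphologyEx(s,cv2.MORPH_OPEN,np.ones((3,3)))
cs,_=cv2.findContours(s,cv2.RETR_EXTERNAL,cv2.CHAIN_APPROX_NONE); k=max(cs,key=cv2.contourArea)
print(cv2.boxPoints(cv2.minAreaRect(k)))
near=np.array([(218.5,305.5),(285.5,286)]) # rough near corners
W=toplane(near,.012,c,P);print(W,np.linalg.norm(W[0]-W[1]))
# edges fit: left edge and right edge via contour
kp=k[:,0,:].astype(float); Wk=toplane(kp,.012,c,P)
np.save("plate.npy",Wk)
ydir=W[0]-W[1]; ydir/=np.linalg.norm(ydir); xdir=np.array([ydir[1],-ydir[0],0])
C=W.mean(0)+xdir*.09
for it in range(4):
    lx=(Wk-C)@xdir; ly=(Wk-C)@ydir
    L=Wk[(abs(ly-.075)<.006)&(lx>-.075)&(lx<.07)];Rr=Wk[(abs(ly+.075)<.006)&(lx>-.075)&(lx<.07)];N=Wk[(abs(lx+.09)<.006)&(abs(ly)<.065)]
    fl=[cv2.fitLine(q[:,:2].astype(np.float32),cv2.DIST_HUBER,0,.01,.01).ravel() for q in(L,Rr,N)]
    dx=[f[:2]*np.sign(f[:2]@xdir[:2]) for f in fl[:2]]; dn=fl[2][:2]*np.sign(fl[2][:2]@ydir[:2])
    yaws=[np.arctan2(*q[::-1]) for q in dx]+[np.arctan2(-dn[0],dn[1])]
    y=np.mean(yaws); xdir=np.array([np.cos(y),np.sin(y),0]);ydir=np.array([-np.sin(y),np.cos(y),0])
    lyc=((fl[0][2:]+fl[1][2:])/2)@ydir[:2]; nx=fl[2][2:]@xdir[:2]
    C=xdir*(nx+.09)+ydir*lyc; C[2]=.012
    print("yaws",np.array(yaws),"C",C,"width",(fl[0][2:]-fl[1][2:])@ydir[:2],len(L),len(Rr),len(N))
print(proj([C,C+xdir*.09,C+[0,0,.066]],c,P))
E
python3 m1.py
```

```text
body (387.5, 281.5) 13.946425437927246 (387.5637642919965, 281.23424215772496) [ 0.4713 -0.1463  0.03  ]
spacer (427.9153137207031, 221.70217895507812) 13.195039749145508 (427.9219653179191, 221.6862556197816) [ 0.6028 -0.2376  0.012 ]
disc (455.8343200683594, 283.80792236328125) 13.705406188964844 (455.89444949954503, 283.8638155899302) [ 0.4666 -0.2966  0.01  ]
jar (374.072265625, 166.53468322753906) 13.865752220153809 (374.7056491575818, 166.89395441030723) [ 0.7152 -0.1177  0.06  ]
[[195.4528 221.5849]
 [261.7547 202.6415]
 [285.9056 287.1698]
 [219.6038 306.1132]]
[[0.4181 0.2212 0.012 ]
 [0.4607 0.0753 0.012 ]] 0.1519857912048513
yaws [0.2832 0.2758 0.2937] C [0.526  0.1731 0.012 ] width 0.14618285906601086 64 79 60
yaws [0.2834 0.2758 0.2946] C [0.5257 0.173  0.012 ] width 0.14614265372850416 65 79 62
yaws [0.2832 0.2758 0.2954] C [0.5259 0.1731 0.012 ] width 0.14618710707291552 64 79 61
yaws [0.2832 0.2758 0.2954] C [0.5259 0.1731 0.012 ] width 0.14618710707291552 64 79 61
[[241.3337 256.2019]
 [230.4886 217.2301]
 [236.7036 254.2925]]
```

```bash
cat > v1.py <<'E'
from h import *
yaw=.284; q=down(yaw+np.pi/2); xd=np.array([np.cos(yaw),np.sin(yaw),0]); C=np.array([.526,.173,0])
p=C-xd*.03+[0,0,.27]
print(manip.ik(p,q)); t=status.read_clock()
manip.movep(p,q); manip.sleep(.2)
c,P=campose("wrist"); im=vision.read_camera("wrist"); cv2.imwrite("pics/w1.png",im[:,:,::-1]); np.save("pics/w1P.npy",P)
print(t,status.read_clock(),status.read_tool_pos(),p)
E
python3 v1.py
```

```text
[-0.6005  0.0799  0.2065  1.6647 -0.0166  1.3988  1.4629]
0.15 2.0833 [0.4971 0.1651 0.2699] [0.4972 0.1646 0.27  ]
```

View pics/w1.png

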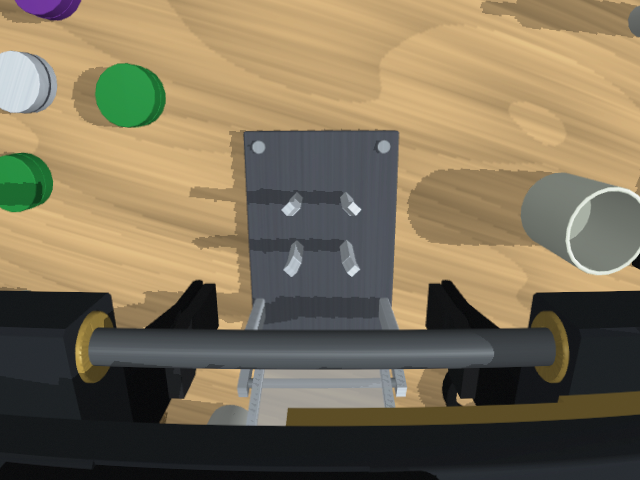

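```bash
cat > m2.py <<'E'
from h import *
c=vision.calibration("wrist"); P=np.load("pics/w1P.npy"); im=cv2.imread("pics/w1.png")
hsv=cv2.cvtColor(im,cv2.COLOR_BGR2HSV)
g=cv2.GaussianBlur(im,(3,3),0).astype(float); f=g[...,2]-g[...,0]  # R-B : wood high, plate ~ <0
m=((f<8)).astype(np.uint8)*255; s=np.zeros_like(m); s[110:300,225:415]=m[110:300,225:415]
s=cv2.morphologyEx(s,cv2.MORPH_OPEN,np.ones((5,5)))
k=max(cv2.findContours(s,cv2.RETR_EXTERNAL,cv2.CHAIN_APPROX_NONE)[0],key=cv2.contourArea)
Wk=toplane(k[:,0,:].astype(float),.012,c,P)
y=.284;C=np.array([.526,.173,.012])
for it in range(5):
    xd=np.array([np.cos(y),np.sin(y),0]);yd=np.array([-np.sin(y),np.cos(y),0])
    lx=(Wk-C)@xdir if 0 else (Wk-C)@xd; ly=(Wk-C)@yd
    S=[(abs(ly-.075)<.006)&(lx>-.08)&(lx<.05),(abs(ly+.075)<.006)&(lx>-.08)&(lx<.05),(abs(lx+.09)<.006)&(abs(ly)<.065)]
    fl=[cv2.fitLine(Wk[q][:,:2].astype(np.float32),cv2.DIST_HUBER,0,.01,.01).ravel().astype(float) for q in S]
    dx=[v[:2]*np.sign(v[:2]@xd[:2]) for v in fl[:2]]; dn=fl[2][:2]*np.sign(fl[2][:2]@yd[:2])
    yaws=np.array([np.arctan2(v[1],v[0]) for v in dx]+[np.arctan2(-dn[0],dn[1])])
    y=yaws.mean(); xd=np.array([np.cos(y),np.sin(y),0]);yd=np.array([-np.sin(y),np.cos(y),0])
    C=xd*(fl[2][2:]@xd[:2]+.09)+yd*(((fl[0][2:]+fl[1][2:])/2)@yd[:2]); C[2]=.012
print(yaws,C,"width",(fl[0][2:]-fl[1][2:])@yd[:2],[q.sum() for q in S])
# overlay: guide tops & plate corners
pts=[]
for sx in(-1,1):
    for sy in(-1,1):
        u=(xd*sx+yd*sy)/np.sqrt(2)
        for h in(0,.066): pts.append(C+u*.036+[0,0,h])
pts+= [C-xd*.09+yd*.075,C-xd*.09-yd*.075,C+xd*.095+[0,0,.073]]
for a in proj(pts,c,P): cv2.drawMarker(im,tuple(np.int32(a*1).tolist()),(0,0,255),cv2.MARKER_CROSS,7,1)
cv2.imwrite("pics/w1o.png",cv2.resize(im[110:320,210:430],None,fx=3,fy=2.8))
c,P=campose("top");it=cv2.imread("pics/top0.png")
for a in proj(pts,c,P): cv2.drawMarker(it,tuple(np.int32(a*1).tolist()),(0,0,255),cv2.MARKER_CROSS,5,1)
cv2.imwrite("pics/t1o.png",cv2.resize(it[150:315,160:300],None,fx=3.6,fy=3.6))
E
python3 m2.py
```

```text
[0.2905 0.2921 0.2877] [0.5241 0.1727 0.012 ] width 0.14694074700226697 [np.int64(127), np.int64(127), np.int64(136)]
```

View pics/w1o.png

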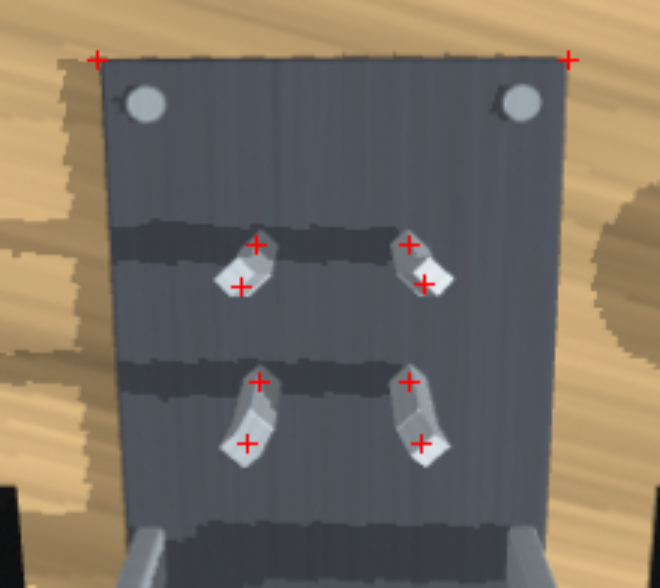

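View pics/t1o.png

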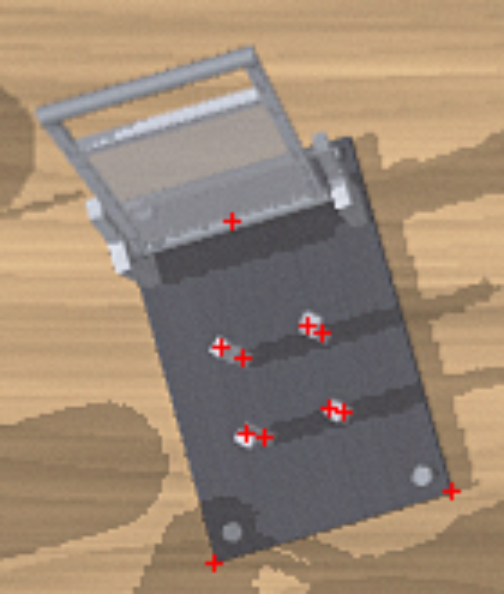

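```bash
cat >> h.py <<'E'
YAW=.290; XD=np.array([np.cos(YAW),np.sin(YAW),0]);YD=np.array([-np.sin(YAW),np.cos(YAW),0])
C0=np.array([.5245,.1732,0]); Q=down(YAW+np.pi/2)
def snap(n):
    c,P=campose("wrist"); im=vision.read_camera("wrist"); cv2.imwrite(f"pics/{n}.png",im[:,:,::-1]); np.save(f"pics/{n}P.npy",P); return c,P,im
E
cat > v2.py <<'E'
from h import *
manip.movep([.4713-XD[0]*.03,-.1463-XD[1]*.03,.20],Q); manip.sleep(.1)
manip.gripper_to(.9)
snap("w2"); print(status.read_clock(),status.read_tool_pos(),status.read_qpos(),status.read_contact_force())
E
python3 v2.py
```

```text
3.9917 [ 0.4426 -0.1549  0.2   ] [-0.2951 -0.0246  0.533   1.9128  0.0132  1.25    2.0943] [ 0.1029 -1.3453  0.544 ]
```

View pics/w2.png

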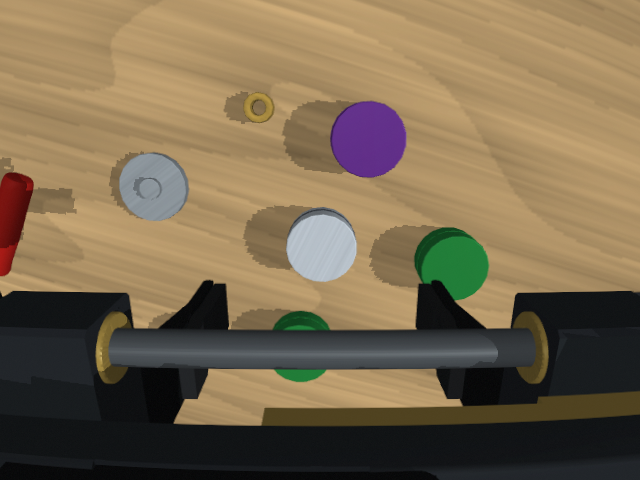

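```bash
cat > m3.py <<'E'
from h import *
c=vision.calibration("wrist");P=np.load("pics/w2P.npy");im=cv2.imread("pics/w2.png")
hsv=cv2.cvtColor(im,cv2.COLOR_BGR2HSV)
def cen(box,thr,h,name):
    x0,y0,x1,y1=box; s=np.zeros(im.shape[:2],np.uint8)
    s[y0:y1,x0:x1]=((hsv[...,1]<60)&(hsv[...,2]>thr))[y0:y1,x0:x1]*255
    s=cv2.morphologyEx(s,cv2.MORPH_OPEN,np.ones((5,5)))
    k=max(cv2.findContours(s,cv2.RETR_EXTERNAL,cv2.CHAIN_APPROX_NONE)[0],key=cv2.contourArea)
    k=cv2.convexHull(k); W=toplane(k[:,0,:].astype(float),h,c,P)
    (a,b),r=cv2.minEnclosingCircle((W[:,:2]*1000).astype(np.float32))
    M=cv2.moments(k);q=(M["m10"]/M["m00"],M["m01"]/M["m00"])
    print(name,q,"circ",a,b,r,"mom",toplane([q],h,c,P)[0])
cen((270,200,370,290),150,.03,"body"); cen((105,145,200,228),110,.01,"disc")
print(proj([status.read_tool_pos()],c,P),hsv[245,320],hsv[185,130])
E
python3 m3.py
```

```text
body (321.3924291938998, 247.77541757443717) circ 469.2322998046875 -146.9148712158203 28.99806785583496 mom [ 0.4689 -0.1472  0.03  ]
disc (153.15022513303316, 186.50648110246965) circ 463.9481506347656 -296.19158935546875 30.547588348388672 mom [ 0.464 -0.296  0.01 ]
[[321.5001 307.5616]] [105  23 202] [101  26 154]
```

```bash
cat > g1.py <<'E'
from h import *
p=np.array([.469,-.147,0])
manip.movep(p+[0,0,.09],Q); manip.move_l(p+[0,0,.006],feed=.12)
print(status.read_contact_force())
manip.gripper_to(0,20); manip.sleep(.1)
print(status.read_finger_gap(),status.read_finger_gap()*87,status.read_contact_force(),status.read_tool_pos())
manip.move_l(p+[0,0,.13],feed=.2); manip.sleep(.1)
snap("w3"); print(status.read_clock(),status.read_contact_force(),status.read_finger_gap())
E
python3 g1.py
```

```text
[0.4527 0.3158 0.4191]
0.6621917105745878 57.61067881998914 [-1.4136  0.2514  4.5599] [ 0.4692 -0.147   0.0063]
6.8917 [-0.0479  0.147  -1.7068] 0.660834047993668
```

View pics/w3.png

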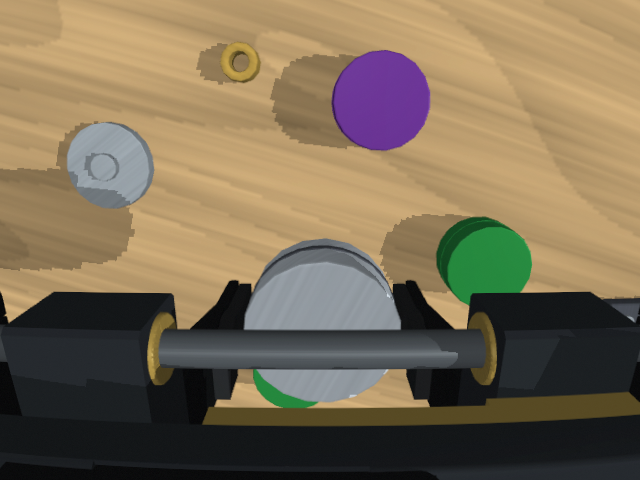

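```bash
cat > m4.py <<'E'
from h import *
c,P=campose("wrist");t=status.read_tool_pos(); im=cv2.imread("pics/w3.png")
for dx in(0,.003):
  X=[t+[0,0,.024]+ dx*-XD+.029*(np.cos(a)*XD+np.sin(a)*YD) for a in np.linspace(0,2*np.pi,60)]
  for a in proj(X,c,P): cv2.circle(im,tuple(np.int32(a.round()).tolist()),1,(0,0,255) if dx==0 else (0,255,255),-1)
cv2.imwrite("pics/w3o.png",cv2.resize(im[220:430,210:440],None,fx=2.8,fy=2.8))
E
python3 m4.py
```

```text
(no output)
```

View pics/w3o.png

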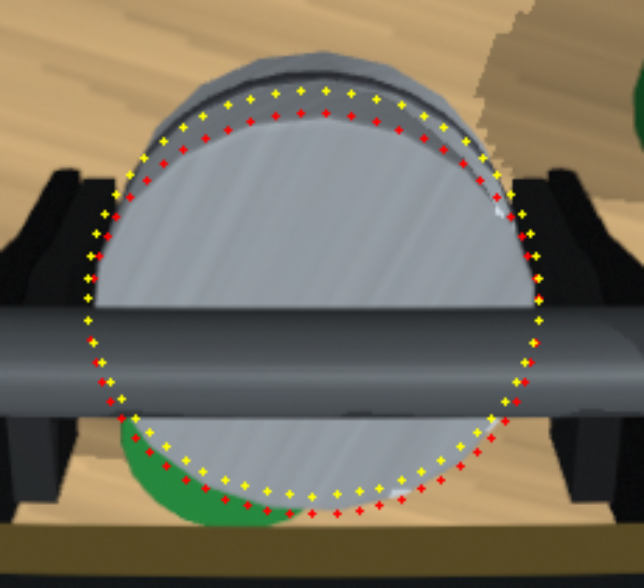

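```bash
cat > p1.py <<'E'
from h import *
C=np.array([.5235,.1729,0])
manip.movep(C+[0,0,.135],Q); manip.sleep(.15)
snap("w4")
f0=status.read_contact_force(); print(f0,status.read_tool_pos())
z=.135
for z in [.10,.088,.080,.072,.064,.056]:
    manip.move_l(C+[0,0,z],feed=.08); f=status.read_contact_force()-f0; t=status.read_tool_pos()
    print(z,f,(t-C)@XD,(t-C)@YD,t[2])
    if np.linalg.norm(f)>12: break
print(status.read_clock())
E
python3 p1.py
```

```text
[-0.3522 -0.0838 -2.255 ] [0.5238 0.1715 0.1351]
0.1 [0.2777 0.4654 0.8207] -6.263668867652653e-05 -2.847746314771691e-05 0.09979747469400792
0.088 [0.0832 0.4815 0.3649] -0.00042645780519548975 -1.4786021016696972e-05 0.08743902232032265
0.08 [1.6192 0.3992 1.7641] -0.00036135755576985665 -2.9708349339123703e-05 0.07945410346796708
0.072 [0.7982 0.4307 0.4513] -0.00041340615788090535 -5.588356335567195e-05 0.07140825677334853
0.064 [ 1.056  -0.1979  1.2174] -0.00045062855965223375 -2.9272566640914962e-05 0.06338528349686366
0.056 [ 0.1836 -0.0325  0.6764] -0.00044928319316635615 -3.5738531928240864e-05 0.05537486147205366
10.2167
```

View pics/w4.png

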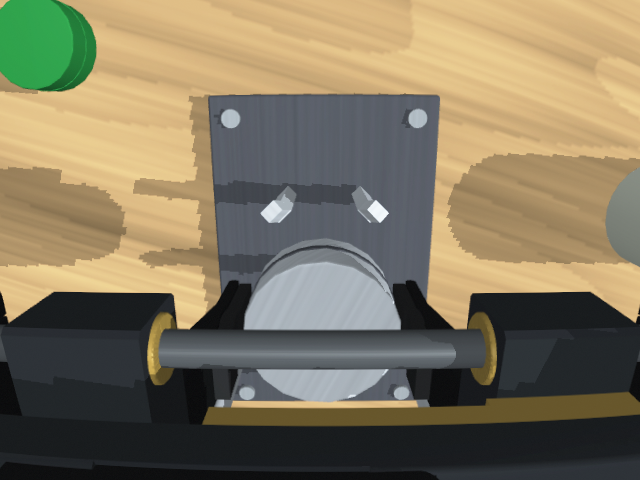

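```bash
cat > p2.py <<'E'
from h import *
C=np.array([.5235,.1729,0]); f0=status.read_contact_force()
for z in [.04,.028,.022,.0195,.0185,.0178,.017,.0162,.0155]:
    manip.move_l(C+[0,0,z],feed=.08 if z>.03 else .03); f=status.read_contact_force()-f0; t=status.read_tool_pos()
    print(z,f,(t-C)@XD,(t-C)@YD,t[2])
    if f[2]>5 or np.linalg.norm(f)>15: break
print(status.read_clock())
E
python3 p2.py
```

```text
0.04 [ 0.4309  1.0141 -0.4606] -0.0005713416228716616 -0.00011755878963241634 0.039226880214845584
0.028 [ 0.3248 -0.6222  0.7584] -3.4286474723158e-05 -2.4862569679498927e-05 0.027933204050042373
0.022 [-0.3071  0.0943 -1.3065] -0.00018893384805117937 -1.4612841518139258e-05 0.021762455903150048
0.0195 [ 0.0191 -0.3887 -0.8097] -0.00010445036507729934 1.2190201601418634e-05 0.019358606826220853
0.0185 [ 0.2523 -0.6152  0.4091] -1.7640945458001827e-05 2.3602944911877654e-05 0.018472529657897818
0.0178 [-3.6038 -1.1645  7.2691] 0.00012696661347154722 -3.7191769488993496e-07 0.018320069193643245
12.2167
```

```bash
cat > p3.py <<'E'
from h import *
C=np.array([.5235,.1729,0])
manip.gripper_to(.82,20); manip.sleep(.15)
print(status.read_contact_force(),status.read_tool_pos())
manip.move_l(C+[0,0,.17],feed=.25)
snap("w5")
manip.movep(np.array([.6005,-.238,.20])-XD*.03,Q); manip.sleep(.15)
snap("w6"); print(status.read_clock(),status.read_tool_pos())
E
python3 p3.py
```

```text
[-0.5575 -0.3719  0.2173] [0.5235 0.1729 0.0178]
15.525 [ 0.5721 -0.2455  0.1999]
```

View pics/w5.png

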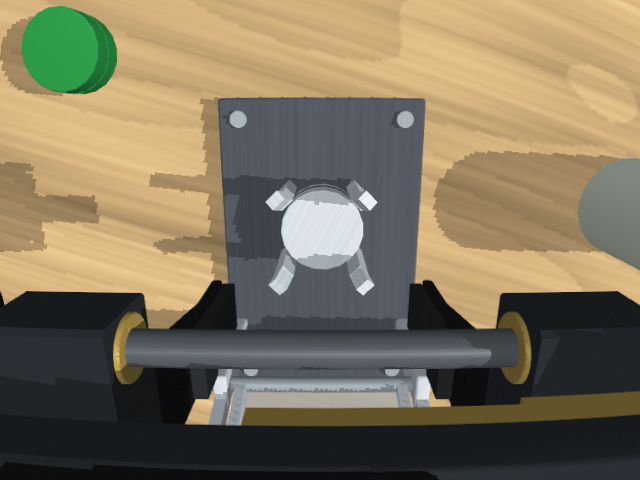

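View pics/w6.png

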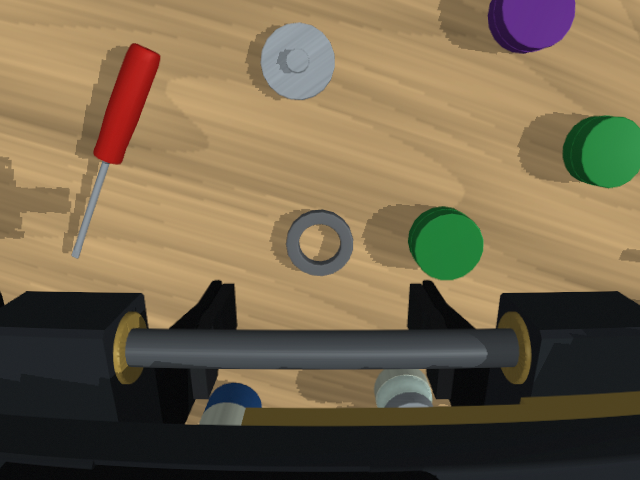

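```bash
cat > m5.py <<'E'
from h import *
c=vision.calibration("wrist");P=np.load("pics/w6P.npy");im=cv2.imread("pics/w6.png").astype(int)
f=im[...,2]-im[...,0]
def cen(box,h,r,name):
    x0,y0,x1,y1=box; s=np.zeros(f.shape,np.uint8); s[y0:y1,x0:x1]=(f<5)[y0:y1,x0:x1]*255
    k=max(cv2.findContours(s,cv2.RETR_EXTERNAL,cv2.CHAIN_APPROX_NONE)[0],key=cv2.contourArea)
    W=toplane(cv2.convexHull(k)[:,0,:].astype(float),h,c,P); print(name,cv2.minEnclosingCircle((W[:,:2]*1000).astype(np.float32)))
    M=cv2.moments(cv2.convexHull(k));q=(M["m10"]/M["m00"],M["m01"]/M["m00"]);print(q,toplane([q],h,c,P)[0])
cen((270,200,370,290),.012,29,"spacer");cen((240,10,350,115),.01,29,"disc")
E
python3 m5.py
```

```text
spacer ((600.4000244140625, -238.8738555908203), 29.118915557861328)
(319.3224271267103, 242.36491175887366) [ 0.5998 -0.2389  0.012 ]
disc ((464.9560546875, -297.04144287109375), 28.808382034301758)
(297.3050976800976, 60.862141330891326) [ 0.4648 -0.2973  0.01  ]
```

```bash
cat > g2.py <<'E'
from h import *
p=np.array([.600,-.2388,0]); C=np.array([.5235,.1729,0])
manip.movep(p+[0,0,.06],Q); manip.move_l(p+[0,0,.003],feed=.1)
print(status.read_contact_force(),status.read_tool_pos())
manip.gripper_to(0,15); manip.sleep(.1)
print(status.read_finger_gap()*87,status.read_contact_force(),status.read_tool_pos())
manip.move_l(p+[0,0,.14],feed=.25); snap("w7")
manip.movep(C+[0,0,.145],Q); manip.sleep(.15)
snap("w8"); print(status.read_finger_gap()*87,status.read_clock())
E
python3 g2.py
```

```text
[-0.0229 -0.1825 -0.1872] [ 0.6002 -0.2391  0.0034]
56.31230787371006 [-0.3339  0.6185  4.4419] [ 0.6003 -0.2389  0.0034]
56.45325650120595 19.9
```

View pics/w8.png

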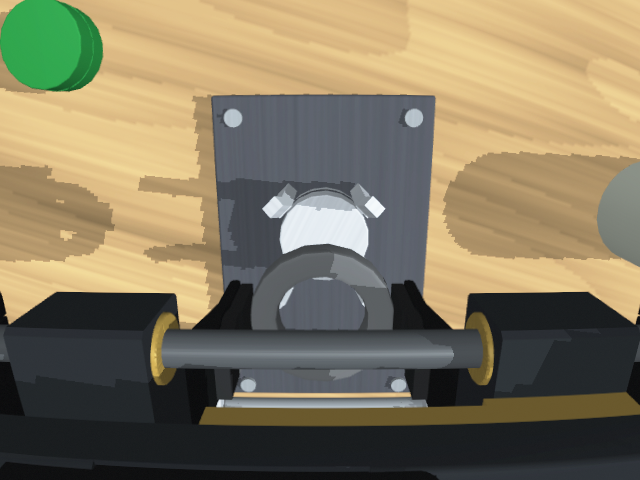

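```bash
cat > p4.py <<'E'
from h import *
c,P=campose("wrist");t=status.read_tool_pos()
pr=proj([t+[0,0,.009]+.029*v for v in (XD,-XD,YD,-YD)],c,P);print("pred rows(near,far) cols",pr[1],pr[0],pr[2],pr[3])
C=np.array([.5235,.1729,0]); f0=status.read_contact_force()
for z in [.095,.085,.075,.065,.055,.050,.0475,.0463,.0455,.0448,.044,.0432,.0425]:
    manip.move_l(C+[0,0,z],feed=.1 if z>.06 else .04); f=status.read_contact_force()-f0; t=status.read_tool_pos()
    print(z,f,(t-C)@XD,(t-C)@YD,t[2])
    if f[2]>4.5 or np.linalg.norm(f)>12: break
print(status.read_clock())
E
python3 p4.py
```

```text
pred rows(near,far) cols [321.456  247.1877] [321.567  380.4069] [394.9985 317.2595] [248.0513 317.302 ]
0.095 [-0.0914  0.0473  1.3594] 0.0002290006103006278 -0.00014663152255227813 0.09528470970943254
0.085 [-0.5964  0.9657  1.2062] -0.00013068227856679227 7.830631285523264e-06 0.0850471645547685
0.075 [0.2063 1.1253 0.2121] -0.00029298794568191654 -1.4379102695543888e-05 0.07485469256603075
0.065 [-0.4902 -0.3269  1.3635] -0.00035411240492485153 -4.585970582124789e-05 0.06479979506523514
0.055 [-0.7304  0.0972  0.812 ] -0.0001544062263726928 3.083205243770286e-05 0.05477701297851284
0.05 [ 0.1707 -0.0228  0.4663] -0.00016291551013591061 1.6741270302792252e-05 0.049752034124757386
0.0475 [0.2817 0.7173 0.4279] -6.971285515476305e-05 3.076388228243928e-05 0.047388825229184806
0.0463 [-0.5254  0.2107  0.4012] 1.0155166644833299e-05 2.598072907165713e-05 0.04629556890704492
0.0455 [-1.0535  0.2476  3.9351] 0.0002036155099126504 -1.0374940103517066e-06 0.045713234112579916
0.0448 [-1.1843 -0.4417  5.8702] 0.00031407152471369477 3.240246319194101e-05 0.04511679250904121
22.975
```

```bash
cat > p5.py <<'E'
from h import *
C=np.array([.5235,.1729,0])
manip.gripper_to(.82,15); manip.sleep(.15)
manip.move_l(C+[0,0,.17],feed=.25); snap("w9")
manip.movep(np.array([.4645,-.2965,.16])-XD*.03,Q); manip.sleep(.15)
c,P,im=snap("w10"); print(status.read_clock(),status.read_tool_pos(),status.read_qpos())
print(proj([[.4645,-.2965,.01]],c,P))
E
python3 p5.py
```

```text
26.4 [ 0.4363 -0.3044  0.16  ] [-0.1328  0.1993  0.7404  1.8231 -0.1453  1.1744  2.5163]
[[320.6661 257.769 ]]
```

View pics/w9.png

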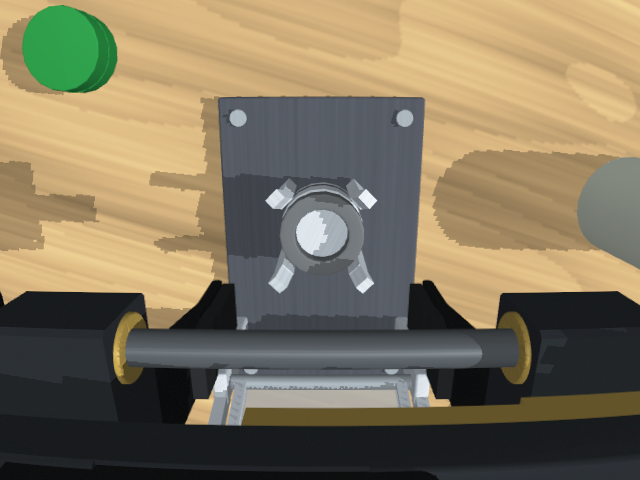

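View pics/w10.png

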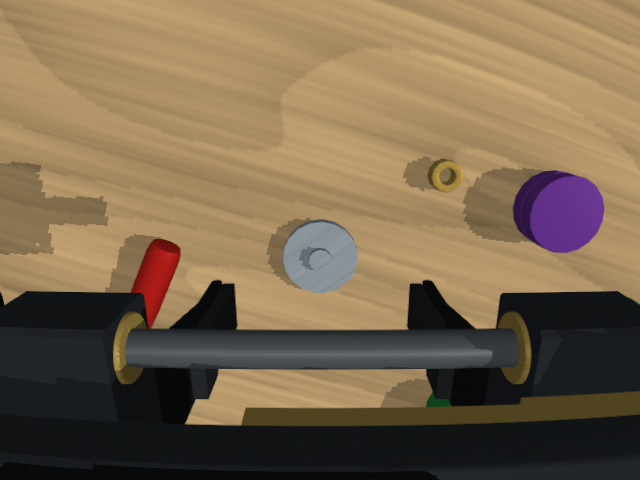

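```bash
cat > g3.py <<'E'
from h import *
p=np.array([.4637,-.2967,0]); C=np.array([.5235,.1729,0])
print(manip.ik(p+[0,0,.06],Q),manip.ik(p+[0,0,.0025],Q))
manip.movep(p+[0,0,.06],Q); manip.move_l(p+[0,0,.0025],feed=.1)
print(status.read_contact_force(),status.read_tool_pos())
manip.gripper_to(0,15); manip.sleep(.1)
print(status.read_finger_gap()*87,status.read_contact_force(),status.read_tool_pos())
manip.move_l(p+[0,0,.14],feed=.25); snap("w11")
manip.movep(C+[0,0,.15],Q); manip.sleep(.15)
c,P,im=snap("w12"); print(status.read_finger_gap()*87,status.read_clock())
t=status.read_tool_pos();print(proj([t+[0,0,.0077]+.029*v for v in (-XD,XD,YD,-YD)],c,P))
E
python3 g3.py
```

```text
[-0.075   0.3761  0.6679  1.8689 -0.2756  0.9899  2.5728] [ 0.0331  0.4462  0.541   1.898  -0.2935  0.876   2.5817]
[ 0.8644 -0.3365  0.8091] [ 0.4641 -0.2972  0.0033]
57.105386123350435 [-0.8566  0.3751  4.9082] [ 0.4641 -0.2968  0.003 ]
57.16702201776135 30.825
[[322.0692 246.153 ]
 [322.1394 378.5693]
 [395.0527 315.7571]
 [249.174  315.8277]]
```

View pics/w12.png

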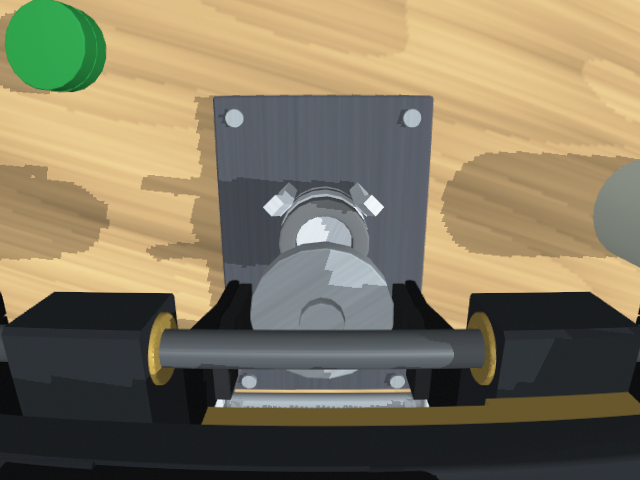

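```bash
cat > p6.py <<'E'
from h import *
C=np.array([.5235,.1729,0]); f0=status.read_contact_force()
for z in [.10,.088,.078,.068,.062,.0595,.058,.0572,.0564,.0556,.0548,.054]:
    manip.move_l(C+[0,0,z],feed=.1 if z>.07 else .04); f=status.read_contact_force()-f0; t=status.read_tool_pos()
    print(z,f,(t-C)@XD,(t-C)@YD,t[2])
    if f[2]>3.5 or np.linalg.norm(f)>12: break
manip.gripper_to(.82,15); manip.sleep(.15)
manip.move_l(C+[0,0,.17],feed=.25); snap("w13")
im=vision.read_camera("top"); cv2.imwrite("pics/top2.png",im[:,:,::-1])
im=vision.read_camera("scene"); cv2.imwrite("pics/scene2.png",im[:,:,::-1])
print(status.read_clock())
E
python3 p6.py
```

```text
0.1 [ 0.3749  1.4581 -0.9627] 0.0002731558724451157 -8.984207545429293e-05 0.1003584887058727
0.088 [-0.5599  0.4043  0.0331] -0.00025171073957478714 1.2402127641310452e-05 0.0879255663395127
0.078 [ 0.5626  0.8318 -0.3971] -0.00033189752604328814 -1.9729313792431587e-05 0.0778259239656227
0.068 [ 0.1783  0.9588 -0.5118] -0.0001511416741592722 -6.150523476534603e-05 0.06777738583666923
0.062 [ 1.7139  1.441  -0.1939] -0.00024584990418733137 -5.6545129774237805e-05 0.06169887412790657
0.0595 [ 0.4233  0.3857 -0.6305] -7.231157555812699e-05 3.2775425851112393e-06 0.05940300585702536
0.058 [-0.2094  0.7568 -0.2266] -5.126484847834571e-05 -1.2855937883541486e-05 0.05792255738108508
0.0572 [ 0.6368  1.1257 -0.0483] -9.368480416533634e-06 -4.432782504852649e-06 0.05718605086517866
0.0564 [-1.8872 -0.9597  5.9519] 0.00014115428967930598 -2.6558190045152906e-05 0.05696863838638899
35.1917
```

View pics/w13.png

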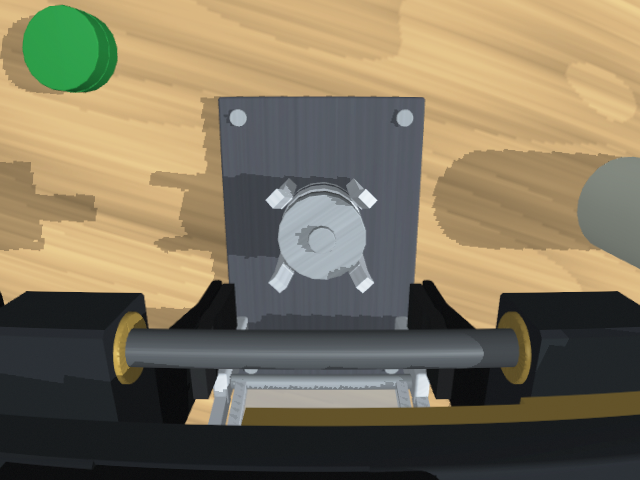

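View pics/scene2.png

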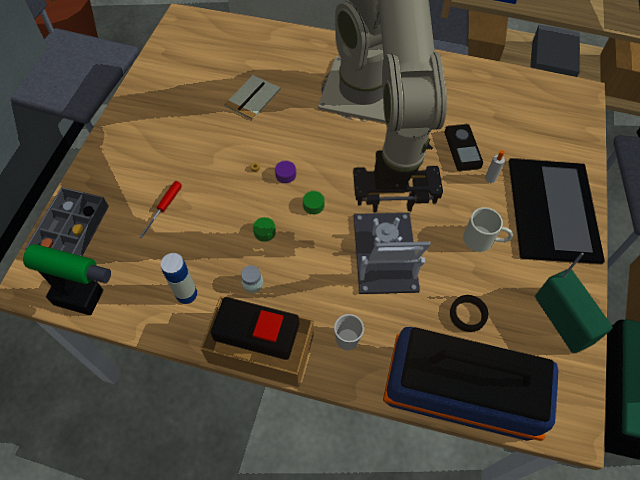

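View pics/top2.png

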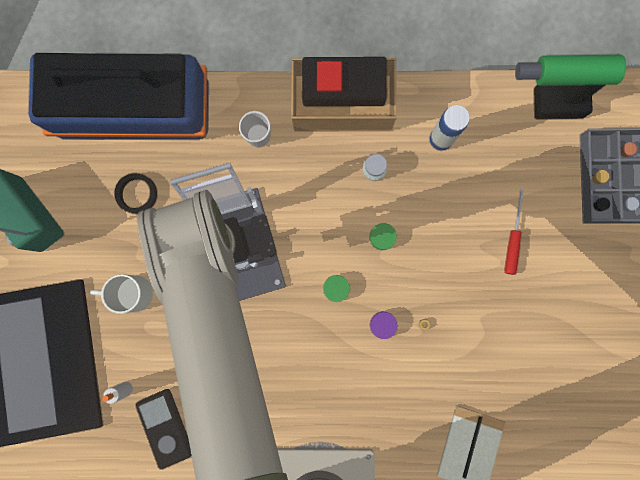

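```bash
cat > m6.py <<'E'
from h import *
C=np.array([.5235,.1729,0]); H=C+XD*.095+[0,0,.085]
for n,f,b in [("top","top2",(160,150,280,220)),("scene","scene2",(340,200,450,310))]:
    c,P=campose(n); im=cv2.imread(f"pics/{f}.png"); s=5
    x0,y0,x1,y1=b; cr=cv2.resize(im[y0:y1,x0:x1],None,fx=s,fy=s,interpolation=cv2.INTER_CUBIC)
    for th,col in[(1.85,(0,0,255)),(1.92,(0,255,255))]:
        B=H+.175*(-np.cos(th)*XD+np.array([0,0,np.sin(th)]))
        for a in proj([B-YD*.05,B,B+YD*.05,H],c,P):
            cv2.drawMarker(cr,tuple(np.int32((a-[x0,y0]+.5)*s).tolist()),col,cv2.MARKER_CROSS,14,1)
    cv2.imwrite(f"pics/bar_{n}.png",cr); print(n,proj([B],c,P))
E
python3 m6.py
```

```text
top [[199.2473 168.6018]]
scene [[403.1155 248.4298]]
```

View pics/bar_top.png

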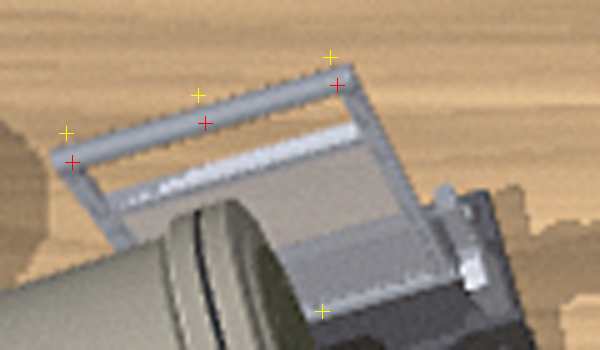

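View pics/bar_scene.png

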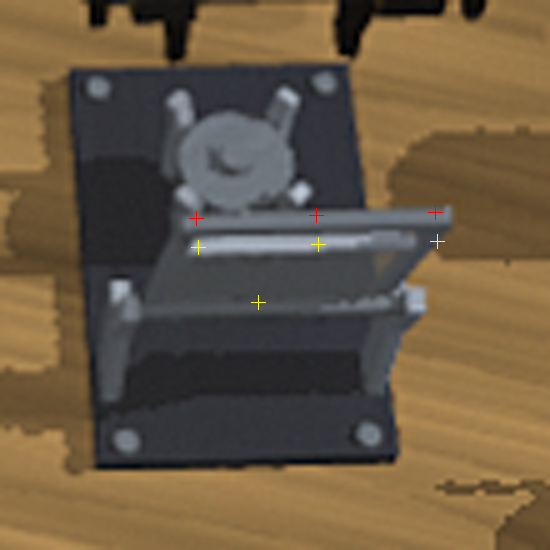

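```bash
cat >> h.py <<'E'
CP=np.array([.5235,.1729,0]); HG=CP+XD*.095+np.array([0,0,.085])
def bar(th): return HG+.175*(-np.cos(th)*XD+np.array([0,0,np.sin(th)]))
E
cat > k.py <<'E'
from h import *
print(status.read_qpos())
for a in (YAW,YAW+np.pi):
    q=down(a)
    for th,dz in[(1.85,.06),(1.85,-.014),(1.57,-.014),(1.2,-.014),(.785,-.014)]:
        print(a,th,dz,manip.ik(bar(th)+[0,0,dz],q))
print(manip.ik(CP+[0,0,.33],Q))
E
python3 k.py
```

```text
[-0.7604  0.2101  0.409   1.7511 -0.0888  1.2007  1.5338]
0.29 1.85 0.06 [-0.7672  0.522   0.6426  1.1157 -0.3035  1.5933  0.0914]
0.29 1.85 -0.014 [-0.7875  0.5375  0.6358  1.2516 -0.3113  1.4489  0.1066]
0.29 1.57 -0.014 [-0.8378  0.4105  0.6234  1.3937 -0.2381  1.4127  0.0733]
0.29 1.2 -0.014 [-0.8918  0.2524  0.5963  1.589  -0.1444  1.3446  0.0123]
0.29 0.785 -0.014 [-0.9247  0.1235  0.5628  1.796  -0.0695  1.2417 -0.0529]
3.431592653589793 1.85 0.06 None
3.431592653589793 1.85 -0.014 None
3.431592653589793 1.57 -0.014 [ 0.4371  0.7656 -1.3981  1.3168  0.7535  1.6368  2.597 ]
3.431592653589793 1.2 -0.014 None
3.431592653589793 0.785 -0.014 None
[-0.7841  0.1287  0.4301  1.4997 -0.0536  1.5249  1.5061]
```

```bash
cat > b1.py <<'E'
from h import *
q=down(YAW)
manip.move_l(CP+[0,0,.33],feed=.3)
manip.gripper_to(.6,10)
b=bar(1.855)-XD*.0015
manip.movep(b+[0,0,.06],q); manip.sleep(.15)
c,P,im=snap("w14"); print(status.read_clock(),status.read_tool_pos()-b)
B=bar(1.855);print(proj([B,B-YD*.05,B+YD*.05],c,P))
E
python3 b1.py
```

```text
38.025 [-0.0002 -0.0001  0.0604]
[[326.7134 257.7534]
 [326.2642 339.1171]
 [327.1788 165.8345]]
```

View pics/w14.png

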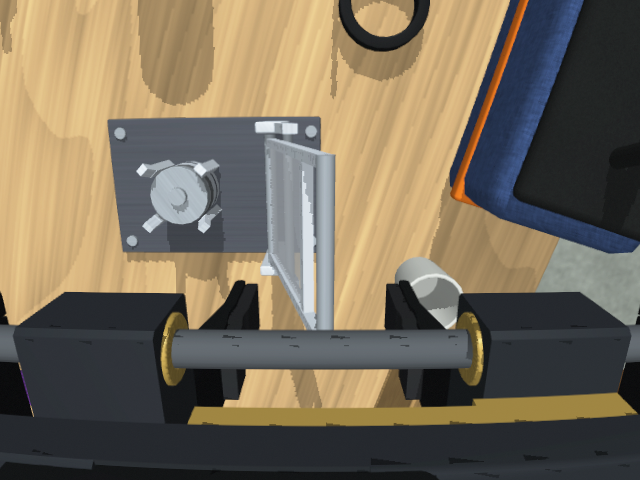

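```bash
cat > b2.py <<'E'
from h import *
b=bar(1.855)-XD*.0015
manip.move_l(b+[0,0,-.014],feed=.1); print(status.read_contact_force(),status.read_tool_pos()-b)
manip.gripper_to(0,10); manip.sleep(.2)
f0=status.read_contact_force()
print(status.read_finger_gap()*87,f0,status.read_clock())
for th in (1.80,1.74):
    manip.move_l(bar(th)+[0,0,-.014],feed=.06); print(th,status.read_contact_force(),status.read_finger_gap()*87)
c,P,im=snap("w15")
print(status.read_clock())
E
python3 b2.py
```

```text
[-0.7276  0.6847  1.1883] [ 0.0003  0.     -0.0132]
9.533164825361787 [0.6417 0.0684 0.6411] 39.9083
1.8 [-0.0942 -0.3319 -1.8566] 9.507095673324107
1.74 [-0.1092 -0.668  -1.1552] 9.581842473767535
40.5667
```

View pics/w15.png

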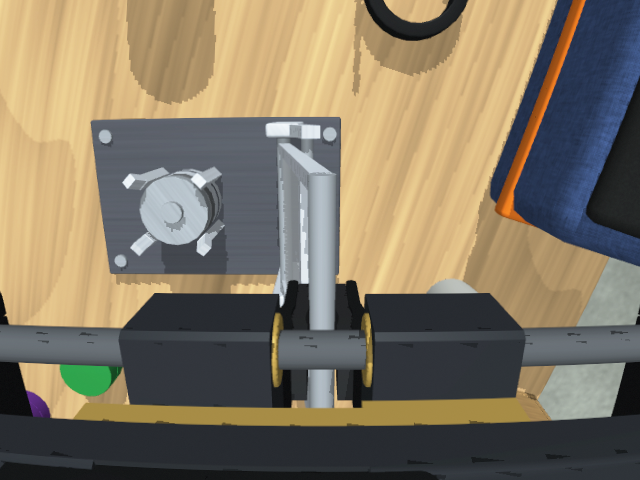

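Bar is gripped (gap 9.5 mm) between the pads at col ≈322; the guard has come forward. Now I follow the arc.

```bash
cat > b3.py <<'E'
from h import *
g=status.read_finger_gap()*87
for th in np.r_[np.arange(1.66,.83,-.08),.785]:
    manip.move_l(bar(th)+[0,0,-.014],feed=.08); f=status.read_contact_force();g=status.read_finger_gap()*87
    print(round(th,3),f,g)
    if np.linalg.norm(f)>25 or g<8: print("stop");break
manip.sleep(.3)
snap("w16")
for n in("top","scene"): cv2.imwrite(f"pics/{n}3.png",vision.read_camera(n)[:,:,::-1])
print(status.read_clock(),status.read_tool_pos()-bar(.785),status.read_contact_force(),status.read_finger_gap()*87)
E
python3 b3.py
```

```text
1.66 [-0.8916  0.1678 -1.6357] 9.382099986658035
1.58 [-0.4366 -0.9912 -0.0775] 9.24744447879294
1.5 [0.3335 1.7332 0.4148] 9.40798215762583
1.42 [-0.3953  1.0568 -1.1234] 9.629822260764223
1.34 [ 0.3076  0.7185 -0.7894] 9.542094272107704
1.26 [-0.3542  0.7329 -1.8547] 9.690122134115496
1.18 [-0.4333  1.4204 -2.3926] 9.325704910898574
1.1 [-0.0218  0.7367 -2.643 ] 9.46496952045104
1.02 [ 1.1694  1.0291 -1.9419] 9.610901212378131
0.94 [ 1.3818  0.0055 -1.032 ] 9.743926080733178
0.86 [-0.568   0.587  -1.4666] 9.38449231828499
0.785 [ 0.8894  0.3874 -1.447 ] 9.651444366387418
44.9083 [ 0.0001 -0.     -0.0139] [ 0.8205  0.7935 -2.8085] 9.514076046583655
```

View pics/w16.png

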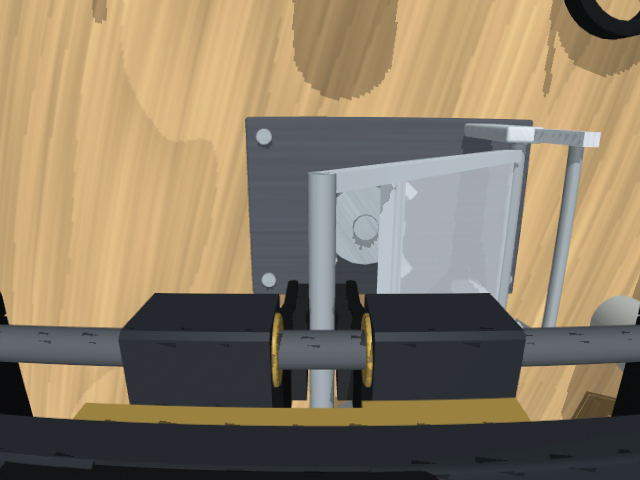

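View pics/scene3.png

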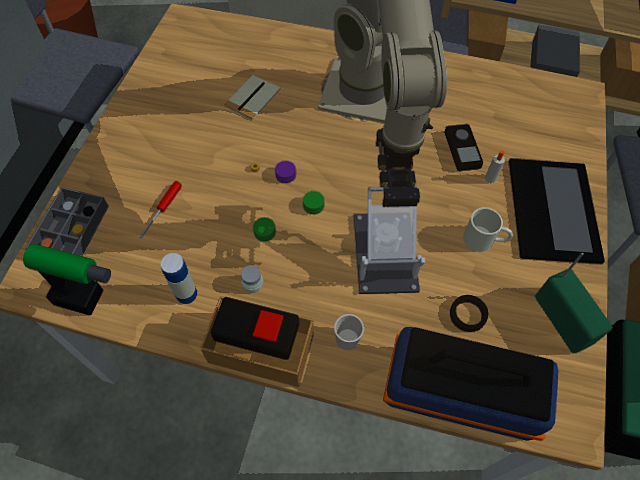

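```bash
cat > m7.py <<'E'
from h import *
c,P=campose("scene"); im=cv2.imread("pics/scene3.png");s=5;x0,y0,x1,y1=340,170,450,300
cr=cv2.resize(im[y0:y1,x0:x1],None,fx=s,fy=s,interpolation=cv2.INTER_CUBIC)[:600]
for th,col in[(.785,(0,0,255)),(.675,(0,255,255)),(.895,(255,0,255))]:
    for a in proj([bar(th)-YD*.05,bar(th)+YD*.05],c,P): cv2.drawMarker(cr,tuple(np.int32((a-[x0,y0]+.5)*s).tolist()),col,cv2.MARKER_CROSS,14,1)
cv2.imwrite("pics/s3o.png",cr)
E
python3 m7.py
```

```text
(no output)
```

View pics/s3o.png

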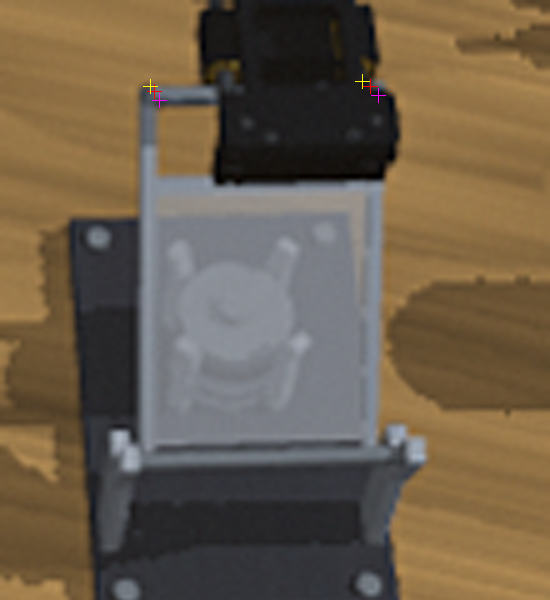

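```bash
python3 - <<'E'
from h import *
print(np.abs(status.read_joint_vel()).max(),status.read_finger_gap()*87,status.read_clock())
manip.sign_off()
E
```

```text
0.003367697701509195 9.514076046583655 44.9083
the job is handed in; nothing more can be done
```

The job is handed in at 44.9 s of the 72 s allowed. The body, spacer ring and top disc (boss up) are stacked in the pocket. The arm is still gripping the guard bar at about 45°.

- **Stacking:** Each part went down between the guides with only 1–2 N of side force. Landing pushed back with about 6–7 N before I let go. The wrist picture taken after each release showed the part level and centred.
- **Guard:** In the scene picture the bar sits on the 0.785 rad mark, well inside the 0.675–0.895 limits. That mark was drawn from my own measured jig pose. The finger gap is steady at 9.5 mm on the 10 mm bar, and the arm is at rest.
- **Other things:** I saw none of the other items shifted in the scene picture taken with the guard at 45°, but I did not measure them.
- **Disagreements:** The top and wrist cameras differed by about 2 mm in x on the jig and parts. The wrist pictures also looked about 1.5% smaller than the calibration predicts. I used the wrist estimates throughout, and the parts seated without resistance.

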